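Turn over the board leaf of the cover-sample binder on the bookshop counter

ROBOT

A 6-joint arm with a two-finger parallel gripper is mounted at the origin on the work surface. World frame = base frame: x ahead of the robot, y to its left, z up, the work surface at z = 0. Lengths are in mm, angles in degrees, forces in N, time in s.
With the tool pointing down it reaches from about 350 to 850 mm from the base axis. Payload 8.1 kg.
Tool frame: the origin (TCP) lies midway between the tips of the shut fingers; the grasp point (between the pads) lies 19 mm behind it (r.grip_point_offset is the distance from the TCP to the grasp point, in mm); z points along the fingers, y is the line along which they close (so a half turn about z gives the same grasp; the last joint's range is limited). The gripper opens to 85 mm and grips with 20 to 120 N. Pads are 22 mm wide; open, the fingers measure 114 mm over their backs; the gripper's body (76 mm by 85 mm) begins 54 mm behind the grasp point. The pads swing forward as they close: fully open they stand 13 mm farther back than shut.
Start: joints at [61.742, 7.471, 85.268, -0, 87.261, -4.893], TCP at [237.934, 550.811, 231.292] pointing down, gripper open.
Joint ranges: [-169.43, 169.43], [-51.17, 129.36], [1.28, 143.12], [-76.62, 256.62], [0, 156.53], [-152.29, 152.29]. Speed limits (degrees/s): [136.94, 136.94, 159.86, 180, 180, 180].

INTERFACE

Orientations are given as [roll, pitch, yaw] about the fixed x, y, z axes, in that order (R = Rz(yaw) Ry(pitch) Rx(roll)).
In Python, from bench import r gives the robot as it stands.
- The arm moves only by the shell command python3 -m inch 'ROWS' [FORCE]. ROWS is JSON, one flat list of numbers, 7 for each row, row after row: the shift along the world's x, y, z in m, then the turn, a rotation vector about the world's x, y, z in degrees, then the closure in counts, from 0 (fully open) to 255 (shut). A call has 1 to 10 rows; each row shifts and turns the commanded pose from where the row before left it; what a row does not reach is not made up. A row lasts 1/10 s, in which the tool goes at most 50 mm and 8.59 degrees, less where a joint would pass 70% of its speed; a pose out of reach is approached as far as the arm can. A call with a gripper value outside its range is refused whole. The fingers move at their own pace and stop on an object; FORCE is the grip in N (left out, the last holds). Time passes only in rows, so rows that do not move let the fingers close. It gives the time, the measured TCP pose, the force and the opening at its end, in the units of the state.
- r.sense(): the state, without advancing time (a new reading comes with each control period).
- r.snapshot(name): name is "scene" or "side" or "wrist"; returns (picture, depth): 384x512x3 uint8, red, green, blue; 384x512 float32, mm along the optical axis (not along the pixel's ray), 0 where there is no reading.
- r.get_calibration(name): a dict with "fovy" (degrees; the focal length in pixels is half the picture's height over the tangent of half this angle, whatever the lens; pixels are square), "cx", "cy" (the principal point, pixels), "position" and "rotation" of the camera in the world; the wrist camera has in their place "tool_from_camera" (4x4, takes a point from camera to tool coordinates, whose origin is the TCP and whose axes are the flange's). Camera axes: x right, y up, looking along -z (the intrinsics and any distortion apply to the point x, -y, -z); pixel columns grow to the right and rows downward; lengths in mm; the calibration is good to about 2 mm. A picture is of the moment at which its call begins: read the wrist's pose just before it. get_calibration takes no time and is no camera call.
- r.hand_in(): hands the job in, once; it reports no verdict.
The state is a dict: "time": time; "joint_pos": joint angles; "qd": joint speeds; "joint_efforts": joint torques, N m; "tool_pos": TCP position; "tcp_rot": TCP orientation; "ft_force": force on the tool from outside, world axes, zero at the start; "wrist_torque": the same for the moment, N m; "finger_gap": finger opening in mm.
Only numpy, scipy, OpenCV 4.12 (cv2) and the standard library are available. Lean on these libraries where they do the work, as an engineer would, in place of code of your own. Each camera call takes 0.05 s, during which the arm holds its last target. There are 200 camera calls.

TASK

The binder of book-cover samples lies open on the counter with one stiff leaf standing ajar. With closed fingers or a fingertip, push that leaf up over the spine and press it down until it lies flat on the other side, blue face up, then take your hand away. Only push and press: do not pinch the leaf, do not slam it down, do not lift or shove the binder out of place, and leave the other things on the counter where they are.

Things in the scene. Friction and masses are not known exactly. Their poses are not given: they have to be found in the camera images.
- binder: Loose black ring binder, 2 kg, open on the counter; position and yaw vary. Origin: on the counter under mid-spine; x along the spine, y across it towards the side where the leaf starts, z up. Covers 225 mm along x, 190 mm to each side, 4 mm thick; on each a rigid block of sheets 23 to 173 mm from the spine, 210 mm along x, top 30 mm above the counter. Rings at the spine, 47 mm high, look only.
- spine (a point): The hinge line of the leaf: its middle, 34 mm straight above the binder's origin; axes as the binder's.
- leaf (a joint): Angle of the leaf about the hinge line (rad). 0: flat on the binder's +y side, yellow face up; 1.57: upright; 3.14 (stop): flat on the -y side, blue face up. It starts ajar at 0.75 to 1.1. The hinge is stiff (about 0.16 N m, more than the leaf's weight): the leaf stays at any angle and must be pushed all the way, also downwards.
- leaf_edge (a point): Middle of the leaf's free edge, 165 mm from the hinge line; x along the spine, y outward from the hinge in the leaf's plane, z out of its yellow face. The leaf is a rigid board, 205 mm along the spine, from 22 to 165 mm off the hinge line, 6 mm thick (3 mm either side of the hinge plane), about 0.12 kg, coloured swatches on both faces.
- mug: Loose blue mug, 76 mm wide, 85 mm high; origin under its centre. Leave alone.
- tape: Loose black desk tape dispenser, 130 x 50 mm, 82 mm high; origin under its centre. Leave alone.
- stapler: Loose red stapler, 140 x 36 mm, 43 mm high; origin under its centre. Leave alone.
- paperback: Loose orange paperback lying flat, 110 x 170 x 25 mm; origin under its centre. Leave alone.
- glue_stick: Loose white glue stick standing just beyond the far end of the binder, 28 mm wide, 90 mm high; origin under its centre. Leave alone.
- stamp: Loose wooden hand stamp beyond the far end of the binder, 50 x 30 mm, 61 mm high; origin under its centre. Leave alone.

How it is judged (in metres and radians):
On the way:
1. the leaf is pushed up past upright (value of joint leaf above 1.6 rad).
At the end, for the whole second after the job is handed in: The leaf lies flat on the other side of the spine (joint over 3.04 rad, within 6 degrees of the stop) and at rest; the binder lies flat and within 40 mm of where it was (value of joint leaf above 3.04 rad and velocity of joint leaf below 0.1 rad/s and linear speed of binder below 0.02 m/s and distance of binder from where it was at the start of the episode below 0.04 m and angle between binder's own z axis and vertical below 0.05 rad); the robot touches nothing.
It fails at once if the leaf is pinched (both faces pressed by the fingers at once) (contact force between the fingers and leaf_yellow above 2 N and contact force between the fingers and leaf_blue above 2 N).
It fails at once if the leaf is slammed (faster than 6 rad/s) (velocity of joint leaf above 6 rad/s).
It fails at once if the binder is shoved over 40 mm or lifted over 12 mm (distance of binder from where it was at the start of the episode above 0.04 m or height (world z) of binder above 0.012 m).
It fails at once if another thing on the counter is moved over 25 mm (distance of any of mug, tape, stapler, paperback, glue_stick, stamp from where it was at the start of the episode above 0.025 m).
It also fails if it takes over 38 s, if anything falls off the work surface, if the arm or the gripper's body presses on something with over 40 N, if the wrist force passes 120 N, or if a joint passes its speed limit or range.

## Working session

There is one attempt and no reset: what is moved stays moved. The work goes in short steps, Python scripts to look and compute and a shell command to move; the robot and the scene stay as the last step left them, time stands still between calls to the robot, and variables do not carry over. Pictures are saved under pics/ and viewed, on a budget of 10 in all, crops included, one or two more only if the job needs it, and the job is handed in when it is done.

```bash
ls; mkdir -p pics; cat > h.py <<'E'
import numpy as np, cv2
from bench import r
def shot(n,f):
    p,d=r.snapshot(n); cv2.imwrite(f'pics/{f}.png',p[:,:,::-1]); np.savez(f'{f}.npz',p=p,d=d); return p,d
def cloud(n,d):
    c=r.get_calibration(n); f=192/np.tan(np.radians(c['fovy']/2))
    v,u=np.mgrid[0:384,0:512]
    P=np.stack([(u-c['cx'])/f*d,-(v-c['cy'])/f*d,-d],-1)
    return P@np.array(c['rotation']).T+np.array(c['position'])
E
python3 - <<'E'
from h import *
for n in('scene','side'):
    shot(n,n+'0'); print({k:np.round(v,3).tolist() if not isinstance(v,str) else v for k,v in r.get_calibration(n).items()})
a=[cv2.imread(f'pics/{n}0.png') for n in('scene','side')]
print(r.sense())
E
```

```text
pics
{'fovy': 45.804, 'cx': 250.025, 'cy': 193.212, 'position': [1453.161, 138.755, 1369.634], 'rotation': [34.6, 0.067, 98.264]}
{'fovy': 44.86, 'cx': 257.043, 'cy': 189.091, 'position': [60.262, -1066.984, 811.328], 'rotation': [58.06, 1.433, -25.751]}
{'time': 0.1, 'joint_pos': array([ 6.17413209e+01,  7.51063398e+00,  8.53228740e+01,  5.39238458e-04,
        8.72613842e+01, -4.89511143e+00]), 'qd': array([ 0.07664866, -0.09024391, -0.21857622,  0.08212834,  0.0161569 ,
        0.05213344]), 'joint_efforts': array([ 7.84273070e-04, -5.70954108e+01, -5.01940978e+01, -2.22705012e-04,
        8.20921850e-03,  5.91980182e-06]), 'tool_pos': array([237.70169211, 550.37257992, 230.35244914]), 'tcp_rot': array([-1.79905500e+02, -8.63394518e-03,  1.56636399e+02]), 'ft_force': array([-1.07028143,  0.06535488, -0.53392001]), 'wrist_torque': array([-0.05012794, -0.04078508,  0.02196315]), 'finger_gap': 85.40478434820604}
```

View pics/scene0.png

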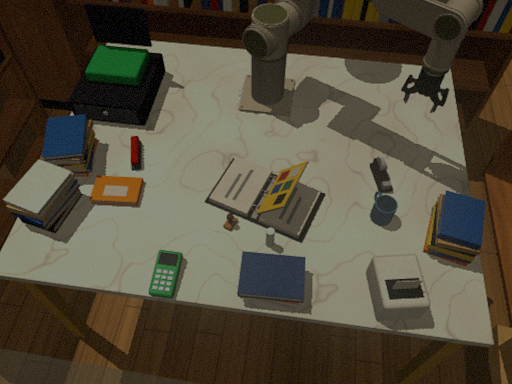

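View pics/side0.png

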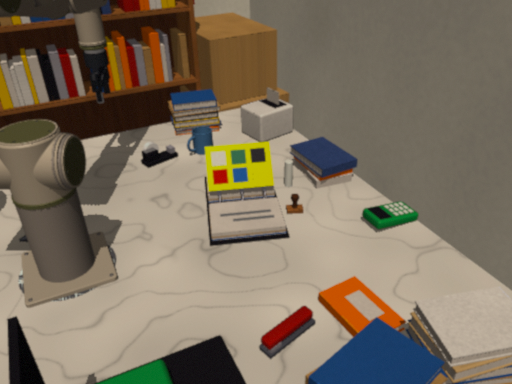

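The scene view shows the binder at about (265,198), with the leaf on its right (+y) side at (283,188). The glue stick is at (270,237) and the stamp at (230,221). The side view shows the leaf's yellow face at (240,167), facing -y. Next I'll measure the leaf plane and the binder from depth.

```bash
sed -i "s/^from bench/from scipy.spatial.transform import Rotation as R\nfrom bench/; s/np.array(c\['rotation'\]).T/R.from_euler('xyz',c['rotation'],degrees=True).as_matrix().T/" h.py
python3 - <<'E'
from h import *
for n in('scene','side'):
    z=np.load(n+'0.npz'); p=z['p'];X=cloud(n,z['d']);ok=z['d']>0
    box=ok&(X[...,0]>350)&(X[...,0]<850)&(X[...,1]>-220)&(X[...,1]<300)
    t=ok&(np.abs(X[...,2])<15); print(n,'table z',np.median(X[t][:,2]),t.sum())
    hsv=cv2.cvtColor(p,cv2.COLOR_RGB2HSV)
    y=box&(hsv[...,0]>22)&(hsv[...,0]<36)&(hsv[...,1]>150)&(X[...,2]>30)
    Q=X[y]; c=Q.mean(0); Vt=np.linalg.svd(Q-c)[2]; nn=Vt[2]*np.sign(Vt[2][2])
    print('yellow',y.sum(),c.round(),'n',nn.round(3),'ang from flat',np.degrees(np.arccos(nn[2])).round(1),'min',Q.min(0).round(),'max',Q.max(0).round(), 'rms',((Q-c)@nn).std().round(2))
    s=np.cross(nn,[0,0,1]); s/=np.linalg.norm(s); s*=np.sign(s[0]); print('spine dir yaw',np.degrees(np.arctan2(s[1],s[0])).round(1))
    # hull of leaf in plane coords
    e=np.cross(nn,s); e*=np.sign(e[2]); a=(Q-c)@s; b=(Q-c)@e
    print('along',np.percentile(a,[.5,99.5]).round(),'up',np.percentile(b,[.5,99.5]).round())
    top=c+e*np.percentile(b,99.5)+s*np.percentile(a,[.5,99.5]).mean(); print('edge mid',top.round(),'hinge',(top-165*e).round())
    # binder: dark / pages above table
    m=box&(X[...,2]>20)&(X[...,2]<38); 
    k=cv2.connectedComponentsWithStats(m.astype(np.uint8))
    for i in range(1,k[0]):
        if k[2][i,4]>60:
            W=X[k[1]==i]; rc=cv2.minAreaRect(W[:,:2].astype(np.float32)); print('blk',k[2][i],np.round(rc[0]),np.round(rc[1]),round(rc[2],1),W[:,2].mean().round(1))
    # low tall objects near
    m=box&(X[...,2]>6)
    k=cv2.connectedComponentsWithStats(m.astype(np.uint8))
    for i in range(1,k[0]):
        if k[2][i,4]>12:
            W=X[k[1]==i]; print('obj',k[2][i],W.min(0).round(),W.max(0).round())
E
```

```text
scene table z -0.5016556595617203 81334
yellow 230 [566. 110. 106.] n [-0.233 -0.72   0.654] ang from flat 49.1 min [442.  41.  46.] max [655. 184. 165.] rms 1.35
spine dir yaw -17.9
along [-119.   83.] up [-71.  72.]
edge mid [564. 160. 160.] hinge [530.  58.  36.]
blk [ 210  157   62   58 2018] [502. -30.] [160. 221.] 72.1 29.3
blk [ 259  181   63   55 1558] [563. 152.] [151. 215.] 72.1 29.3
obj [ 209  157  114   91 5508] [ 357. -141.    6.] [732. 262. 165.]
obj [168 251  16  15 162] [ 802. -220.    7.] [ 850. -177.   50.]
obj [ 241  252   65   24 1096] [787.  18.  68.] [850. 220.  86.]
side table z -1.7412464485418013 73068
yellow 1888 [553. 108. 101.] n [-0.233 -0.718  0.656] ang from flat 49.0 min [437.  38.  30.] max [656. 190. 162.] rms 3.43
spine dir yaw -18.0
along [-108.   93.] up [-67.  75.]
edge mid [561. 157. 158.] hinge [528.  54.  33.]
blk [294 157  42  26 193] [795. 105.] [ 64. 194.] 15.3 28.2
blk [208 185  12  13  67] [460. 132.] [72. 31.] 77.5 26.4
blk [244 187  21   9 112] [572.  74.] [38. 67.] 83.0 26.2
blk [221 189  20   9 114] [504.  94.] [39. 62.] 74.7 26.6
blk [ 209  195   78   41 2285] [500. -35.] [169. 210.] 71.9 27.5
obj [ 205  142   82   99 6216] [ 376. -146.    6.] [659. 233. 162.]
obj [ 290  142   49   46 1204] [782.  11.   6.] [850. 215.  79.]
obj [285 160   8  26 198] [698.  74.   6.] [727. 107.  88.]
obj [287 194  17  19 185] [628. -74.   6.] [683. -30.  60.]
obj [363 207  20  15 147] [ 800. -220.   13.] [ 850. -184.   44.]
```

The two views agree:
- Spine point is about (530, 57, 34), with yaw -18°.
- The leaf stands at about 49° (0.86 rad), within the stated range.
- The blocks are 192 mm apart (196 expected), with tops at 29 mm.

The plan is to approach outboard of the free edge, fingers shut with the closing line along the spine. From there I'll push along -q, where q = (0.309, 0.951).

```bash
python3 -m inch '[0.034,-0.034,0,0,0,-8.4,255,0.034,-0.034,0,0,0,-8.4,255,0.034,-0.034,0,0,0,-8.4,255,0.034,-0.034,0,0,0,-8.4,255,0.034,-0.034,0,0,0,-8.4,255,0.034,-0.034,0,0,0,-8.4,255,0.034,-0.034,0,0,0,-8.4,255,0.034,-0.034,0,0,0,-8.4,255,0.034,-0.034,0,0,0,-8.4,255,0.034,-0.034,0,0,0,-8.4,255]'
```

```text
time: 1.1
tool_pos: [578.8, 209.1, 230.8]
tcp_rot: [-180.0, 0.0, 72.3]
ft_force: [1.1, 0.7, -0.7]
finger_gap: 0.0
```

```bash
python3 -m inch '[0,0,-0.04,0,0,0,255,0,0,-0.04,0,0,0,255,0,0,-0.04,0,0,0,255,0,0,0,0,0,0,255]'; python3 - <<'E'
from h import *
shot('side','side1')
E
```

```text
time: 1.5
tool_pos: [572.8, 209.1, 103.5]
tcp_rot: [-179.4, 0.4, 72.6]
ft_force: [-1.1, 0.0, -0.9]
finger_gap: -0.0
```

View pics/side1.png

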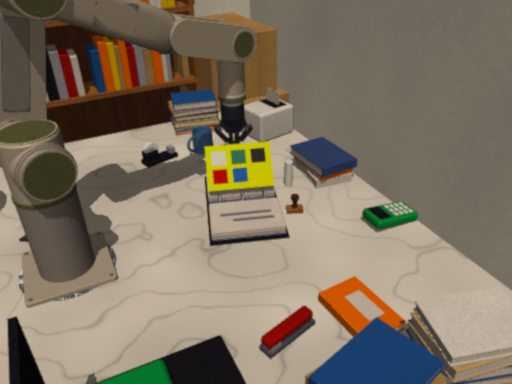

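```bash
python3 -m inch '[-0.0046,-0.0143,0.005,0,0,0,255,-0.0046,-0.0143,0.005,0,0,0,255,-0.0046,-0.0143,0.005,0,0,0,255,-0.0046,-0.0143,0.005,0,0,0,255,-0.0046,-0.0143,0.006,0,0,0,255,-0.0046,-0.0143,0.006,0,0,0,255,-0.0046,-0.0143,0.006,0,0,0,255,-0.0046,-0.0143,0.006,0,0,0,255,-0.0046,-0.0143,0.004,0,0,0,255,0,0,0,0,0,0,255]'; python3 - <<'E'
from h import *
shot('side','side2')
E
```

```text
time: 2.55
tool_pos: [536.1, 79.9, 160.1]
tcp_rot: [180.0, 0.0, 72.5]
ft_force: [1.1, -0.2, -1.0]
finger_gap: -0.1
```

View pics/side2.png

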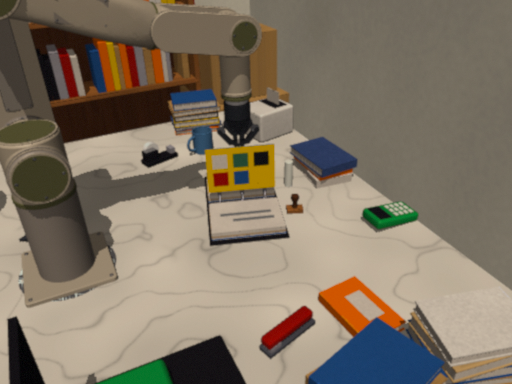

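The leaf in side2 is now almost upright (edge at rows ~147–190), with the shut fingers behind it. Next comes the arc over the top at radius ~125 mm, 10° per row (1.75 rad/s), stopping at about 170°.

```bash
python3 -m inch '[-0.003,-0.0092,-0.001,0,0,0,255,-0.0067,-0.0207,-0.0014,0,0,0,255,-0.0065,-0.0201,-0.0051,0,0,0,255,-0.0062,-0.019,-0.0087,0,0,0,255,-0.0056,-0.0172,-0.0121,0,0,0,255,-0.0049,-0.015,-0.0151,0,0,0,255,-0.004,-0.0124,-0.0175,0,0,0,255,-0.003,-0.0091,-0.0195,0,0,0,255,-0.0019,-0.0059,-0.0205,0,0,0,255,0,0,0,0,0,0,255]'; python3 - <<'E'
from h import *
shot('side','side3')
E
```

```text
time: 3.6
tool_pos: [491.4, -46.6, 54.7]
tcp_rot: [-179.6, 0.1, 72.6]
ft_force: [-1.0, 0.9, 0.5]
finger_gap: 0.1
```

View pics/side3.png

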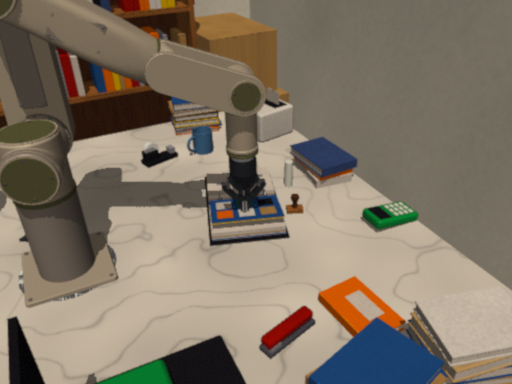

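Side3 shows the leaf over the spine with its blue face up, just short of flat at (245,208). I'll press it down gently.

```bash
python3 -m inch '[0,0,-0.005,0,0,0,255,0,0,-0.005,0,0,0,255,0,0,-0.004,0,0,0,255,0,0,-0.003,0,0,0,255,0,0,0,0,0,0,255,0,0,0,0,0,0,255]'
```

```text
time: 4.25
tool_pos: [494.7, -46.4, 41.4]
tcp_rot: [-180.0, -0.0, 72.6]
ft_force: [-0.1, 0.5, 0.2]
finger_gap: -0.1
```

```bash
python3 -m inch '[0,0,-0.002,0,0,0,255,0,0,-0.002,0,0,0,255,0,0,0,0,0,0,255,0,0,0,0,0,0,255]'; python3 -m inch '[0,0,-0.001,0,0,0,255,0,0,0,0,0,0,255]'
```

```text
time: 4.65
tool_pos: [494.6, -46.5, 37.3]
tcp_rot: [-180.0, 0.0, 72.6]
ft_force: [-0.4, 0.1, -0.1]
finger_gap: 0.1
time: 4.85
tool_pos: [494.8, -46.5, 36.9]
tcp_rot: [-180.0, 0.0, 72.6]
ft_force: [-3.1, 0.4, 6.0]
finger_gap: 0.0
```

Contact with the stop shows at z≈37, as expected. One more millimetre, then I'll retreat up.

```bash
python3 -m inch '[0,0,-0.001,0,0,0,255,0,0,0,0,0,0,255]'; python3 -m inch '[0,0,0.005,0,0,0,255,0,0,0.02,0,0,0,255,0,0,0.04,0,0,0,255,0,0,0.04,0,0,0,255,0,0.03,0.04,0,0,0,255,0,0.04,0.03,0,0,0,255,0,0.045,0,0,0,0,255,0,0.045,0,0,0,0,255,0,0.045,0,0,0,0,255,0,0,0,0,0,0,255]'; python3 - <<'E'
from h import *
p,d=shot('side','side4'); p,d2=shot('scene','scene4')
for n,dd in(('side',d),('scene',d2)):
    p=np.load(n+'4.npz')['p'];X=cloud(n,dd)
    s=np.array([.951,-.309]);q=np.array([.309,.951]);D=X[...,:2]-[530,57]
    a=D@q;b=D@s
    m=(dd>0)&(a<-30)&(a>-160)&(np.abs(b)<95)&(X[...,2]<90)
    c=np.polyfit(a[m],X[...,2][m],1); print(n,m.sum(),'tilt deg',np.degrees(np.arctan(c[0])),'z med',np.median(X[...,2][m]))
    hsv=cv2.cvtColor(p,cv2.COLOR_RGB2HSV)
    k=(dd>0)&(a>30)&(a<170)&(np.abs(b)<100)&(X[...,2]>20)&(X[...,2]<40)
    print('+y block',np.round(cv2.minAreaRect(X[k][:,:2].astype(np.float32))[0]))
E
```

```text
time: 5.05
tool_pos: [494.9, -46.5, 36.8]
tcp_rot: [-180.0, 0.0, 72.6]
ft_force: [-7.3, 0.7, 14.7]
finger_gap: -0.1
time: 6.05
tool_pos: [494.0, 163.5, 210.5]
tcp_rot: [-180.0, -0.1, 72.9]
ft_force: [1.4, 0.2, 0.4]
finger_gap: -0.2
side 1632 tilt deg -0.08900394238424525 z med 34.987107651202564
+y block [561. 152.]
scene 1513 tilt deg 0.01842403163340723 z med 36.608443164387154
+y block [561. 152.]
```

View pics/side4.png

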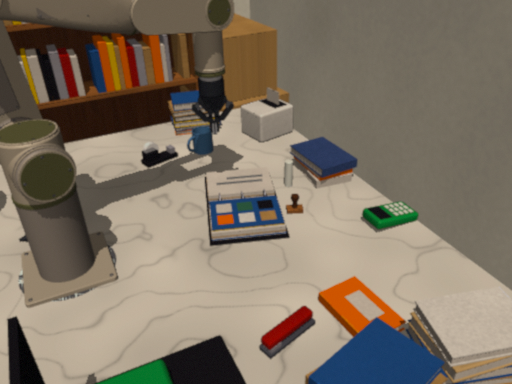

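The leaf lies flat, blue face up (245,212). Its tilt is under 0.1°, its top is at about 36 mm, and the binder hasn't shifted. The hand is clear.

```bash
python3 -c "
from bench import r
r.hand_in()"
```

```text
the job is handed in; nothing more can be done
```

The leaf is over the spine and lies flat with its blue face up. I handed the job in at about 6 s, and hand-in gives no verdict. I pushed it from behind with shut fingers, carried it over in an arc at about 1.75 rad/s, pressed it to its stop with about 15 N, and lifted away.

- **Leaf:** the two cameras put its tilt at -0.09° and +0.02°, with its top at 35 and 37 mm (37 expected).
- **Binder:** its +y block measured (561, 152) against (563, 152) at the start, so it moved about 2 mm at most.
- **Other things on the counter:** the mug, tape, stapler, paperback, glue stick and stamp look unmoved in the last side picture. I compared these by eye and did not measure them.
- **Hand:** it was clear at z ≈ 210 mm, and the wrist force was back to its no-contact level.

No check failed or disagreed.

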